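Work the stuck grating drum off its leaning spindle for washing

ROBOT

A 6-joint arm with a two-finger parallel gripper is mounted at the origin on a cart in front of the work surface, level with it; the furniture and walls round the work are solid. World frame = base frame: x ahead of the robot, y to its left, z up, the work surface at z = 0. Lengths are in m, angles in degrees, forces in N, time in s.
With the tool pointing down it reaches from about 0.25 to 0.725 m from the base axis. Payload 9.7 kg.
Tool frame: the origin (TCP) lies midway between the tips of the shut fingers; the grasp point (between the pads) lies 19 mm behind it; z points along the fingers, y is the line along which they close (so a half turn about z gives the same grasp; the last joint's range is limited). The gripper opens to 85 mm and grips with 20 to 120 N. Pads are 22 mm wide; open, the fingers measure 114 mm over their backs; the gripper's body (76 mm by 85 mm) begins 54 mm behind the grasp point. The pads swing forward as they close: fully open they stand 13 mm farther back than shut.
Start: joints at [67.895, 4.979, 10.078, 95.1, 0, 90], TCP at [0.207, 0.51, 0.197] pointing down, gripper open.
Joint ranges: [-179.16, 179.16], [-48.56, 103.87], [-65.8, 70.77], [-126.05, 130.52], [-82.76, 87.17], [-180, 180]. Speed limits (degrees/s): [127.2, 127.2, 147.25, 180, 180, 180].

INTERFACE

Orientations are given as [roll, pitch, yaw] about the fixed x, y, z axes, in that order (R = Rz(yaw) Ry(pitch) Rx(roll)).
In Python, from workcell import * gives the robot as it stands.
- The arm moves only by the tool servo_tool, never from a script. Its argument "moves" is a list of rows, each a list of 4 numbers: the shift along the world's x, y, z in cm, then the turn about the world's z in rad. A call has 1 to 20 rows; each row is the pose to reach, as a shift and turn from the pose commanded when the call began; what a row does not reach only later rows make up. A row lasts 1/12 s, in which the tool goes at most 41.7 mm and 7.16 degrees, less where a joint would pass 70% of its speed; a pose out of reach is approached as far as the arm can. A call with a gripper value outside its range is refused whole. "claw" is the closure, from 0 (fully open) to 1 (shut), set as the call begins (left out, the last holds). The fingers move at their own pace and stop on an object; "force" is the grip in N (left out, the last holds). Time passes only in rows, so rows that repeat a pose let the fingers close. It gives the time, the measured TCP pose, the force, the opening and the grip force at its end, in the units of the state.
- get_obs(): the state, without advancing time (a new reading comes with each control period).
- camera(name): name is "side" or "top" or "wrist"; returns the picture (420x560x3 uint8, red, green, blue); there is no depth.
- get_calibration(name): a dict with "fx", "fy", "cx", "cy" (pixels), "rvec" (rotation vector, rad) and "tvec" (3), from world to camera coordinates, as OpenCV has them; the wrist camera has in their place "tool_from_camera" (4x4, takes a point from camera to tool coordinates, whose origin is the TCP and whose axes are the flange's). Camera axes: x right, y down, z forward; pixel columns grow to the right and rows downward; lengths in m; the calibration is good to about 2 mm. A picture is of the moment at which its call begins: read the wrist's pose just before it. get_calibration takes no time and is no camera call.
- job_done(): hands the job in; it is judged then, once.
The state is a dict: "time": time; "q": joint angles; "qd": joint speeds; "joint_efforts": joint torques, N m; "ee_pos": TCP position; "tcp_rot": TCP orientation; "wrist_force": force on the tool from outside, world axes, zero at the start; "torque": the same for the moment, N m; "opening": finger opening in m; "grasp_force": force on a finger pad.
Only numpy, scipy, OpenCV 4.12 (cv2) and the standard library are available. Lean on these libraries where they do the work, as an engineer would, in place of code of your own. Each camera call takes 0.05 s, during which the arm holds its last target. There are 200 camera calls.

TASK

Get the grating drum off the small drive unit for washing: swing its safety catch clear of the flange and leave it open, then work the drum off its tight spindle by twisting it to and fro while pulling gently along the spindle. Do not haul on it: the sprung spindle must not be drawn out by more than 7 mm. Stand the drum upright, open end down, in the steel wash tray, let go of it, and do not knock the other things about.

Things in the scene. Friction and masses are not known exactly. Their poses are not given: they have to be found in the camera images.
- drive_unit: Small white motor unit, fixed to the worktop, base 112 x 92 x 50 mm, origin at the centre of its underside, z up, -x is its front, turned roughly to the robot. Its head leans 28 degrees forward: collar centre at (16, 0, 85) mm in this frame, spindle axis along (-0.469, 0, 0.883). A low scale (pan top 135 mm high) stands behind it.
- collar: Centre of the unit's collar face, on which the drum sits. HEAD FRAME: z along the spindle axis outward (28 degrees from vertical), y = the unit's y (left), x = backward and up, (0.883, 0, 0.469) in the unit's frame.
- drum: Steel grating drum, 0.2 kg, origin at the centre of its open end, z along its axis to the closed end. Flange 68 mm across, 4 mm high at the open end; studded drum 52 mm across to z = 58; black ribbed grip bar on top, 44 mm (x) x 24 mm (y, grip across this), z = 58 to 86 mm. It starts fully home on the spindle, its frame equal to the head frame. The catch's claw holds its flange.
- spindle (a joint): End play of the spindle along its axis (m): 0 = home, up to 0.014 = drawn out. A spring pulls it home with 6 N at 0 plus 1.5 N per mm, so a pull of 16.5 N on the drum draws it to 0.007. With the drum off it goes home by itself.
- spindle_top (a point): Centre of the end of the 18 mm thick spindle, hidden in the drum, 36 mm from the collar; z = outward axis. Four sprung pads in the drum rub on it: pulled straight the drum slips at about 19 to 28 N; while turned either way at 1 rad/s (about 0.25 N m) roughly 8 to 13 N draws it off at 3 mm/s. Friction ends after 18 mm of withdrawal; the drum is free after 36 mm.
- catch (a joint): Angle of the steel swing catch (rad): 0 to 0.15 = closed, claw over the drum's flange; 1.7 = fully open; 1.2 or more is clear. Its pivot is parallel to the spindle at head frame x = 46, y = 0 mm, behind the drum. It stays where it is left (about 2 N at the pin moves it).
- catch_pin (a point): Top centre of the catch's upright black round pin, 10 mm thick, parallel to the spindle, from head frame z = 11 to 46.5 mm, 34 mm from the pivot: at head frame x = 46 + 34 sin(angle), y = 34 cos(angle) mm; so it opens from the unit's left (+y) side toward its back.
- wash_tray: Open steel tray, fixed to the worktop, 96 (x) x 140 (y) x 22 mm outside, walls and floor 3 mm, origin at the centre of its underside. A tall meat slicer stands behind it; its carriage overhangs, over 200 mm high, behind and left of the tray: keep arm and gripper close to the base when passing it.
- small_pot: Bystander: spun steel portion pot, 54 mm wide, 29 mm high, on the worktop left of the tray; origin under its centre.
- pepper_mill: Bystander: turned walnut mill, 54 mm wide, 162 mm high, at the left; origin under its centre.
- card_holder: Bystander: oak block with an upright card, 29 x 55 x 76 mm, right of the drive unit; origin under its centre.
- clip_jar: Bystander: glass clip-top jar, 95 x 83 x 131 mm, at the back between slicer and scale; origin under its centre.
- cheese_wedge: Bystander: wedge of cheese, 56 x 81 x 41 mm, on the scale's pan; origin under its centre.

How it is judged:
By the outcome, as a careful person would: the job done as asked, in the order asked, and still so for the second after the job is handed in, with the robot touching nothing.
It also fails if it takes over 72 s, if anything falls off the work surface, if the arm or the gripper's body presses on something with over 40 N, if the wrist force passes 120 N, or if a joint passes its speed limit or range.

## Working session

There is one attempt and no reset: what is moved stays moved. The work goes in short steps, Python scripts to look and compute and a tool call to move; the robot and the scene stay as the last step left them, time stands still between calls to the robot, and variables do not carry over. Pictures are saved under pics/ and viewed, at most 10 in all, crops included, and the job is handed in when it is done.

Besides the shell and the picture viewer there is one more tool, called after "Emit:" by a JSON object that holds its "method" and its "body", one argument or row to a line. servo_tool: Moves the arm, as the interface text tells. Its arguments: {"type":"object","properties":{"moves":{"type":"array","items":{"type":"array","items":{"type":"number"}}},"claw":{"type":"number"},"force":{"type":"number"}},"required":["moves"]}

```bash
mkdir -p pics; ls; python3 - <<'E'
from workcell import *
import cv2,json
for n in ["side","top"]:
    im=camera(n); cv2.imwrite(f"pics/{n}0.png",im[:,:,::-1])
    print(n,get_calibration(n))
print(get_calibration("wrist"))
print(get_obs())
E
```

```text
pics
side {'fx': 392.34635669409056, 'fy': 392.34635669409056, 'cx': 284.2150737169513, 'cy': 210.26931409058193, 'rvec': array([ 2.01487763, -0.13792931,  0.09196316]), 'tvec': array([-0.55891091,  0.04086529,  1.21687501])}
top {'fx': 419.36136853498647, 'fy': 419.36136853498647, 'cx': 272.1958087738431, 'cy': 201.92400119158722, 'rvec': array([ 2.02596647, -2.18169631,  0.23749302]), 'tvec': array([-0.16293738,  0.5782306 ,  0.91208661])}
{'fx': 351.0497136277404, 'fy': 351.0497136277404, 'cx': 279.33837498911316, 'cy': 211.69755983324598, 'tool_from_camera': array([[-5.56669360e-04, -9.46808595e-01, -3.21796790e-01,
         8.33606228e-02],
       [ 9.99999795e-01, -4.25374692e-04, -4.78316864e-04,
        -6.45838020e-04],
       [ 3.15990308e-04, -3.21796991e-01,  9.46808638e-01,
        -1.76209732e-01],
       [ 0.00000000e+00,  0.00000000e+00,  0.00000000e+00,
         1.00000000e+00]])}
{'time': 0.1, 'q': array([6.78955134e+01, 5.00704369e+00, 1.00396689e+01, 9.50976104e+01,
       4.07479402e-04, 8.99983765e+01]), 'qd': array([-0.02115534, -0.12187275,  0.08186431,  0.15869693, -0.02937753,
        0.01214415]), 'joint_efforts': array([-8.05837153e-04, -5.21559405e+01,  4.65653515e+01,  1.60222419e-02,
       -1.18506414e-04, -2.58292852e-05]), 'ee_pos': array([0.20687566, 0.50936492, 0.1962687 ]), 'tcp_rot': array([-1.79935015e+02, -4.09320468e-04,  1.57897136e+02]), 'wrist_force': array([-0.5098984 , -0.16854978,  0.56296111]), 'torque': array([-0.00312341,  0.08812554,  0.00363286]), 'grasp_force': 0.0, 'opening': 0.0855661615601463}
```

View pics/side0.png

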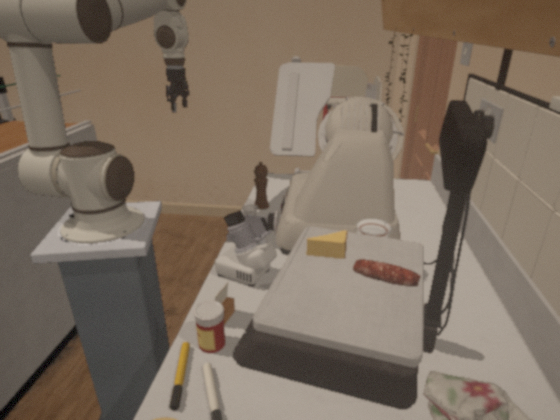

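View pics/top0.png

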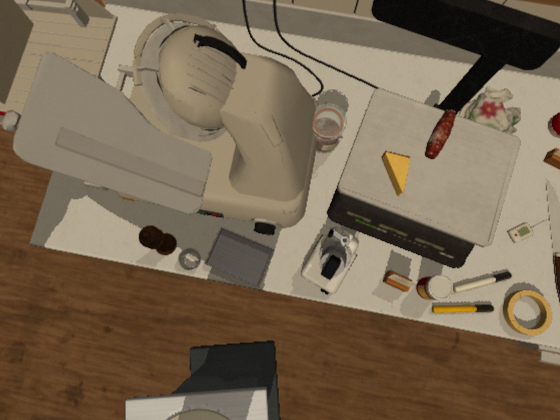

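The side view shows the drive unit at about (248,245). In the top view the unit is at about (332,260), the tray at about (240,258), the pot at (189,259) and the mill at (157,240). I'll enlarge both regions.

```bash
cat > h.py <<'E'
import numpy as np, cv2
from scipy.spatial.transform import Rotation as R
from workcell import *
def cam(n,obs=None):
    c=get_calibration(n)
    K=np.array([[c['fx'],0,c['cx']],[0,c['fy'],c['cy']],[0,0,1]])
    if n=='wrist':
        T=np.eye(4);T[:3,:3]=R.from_euler('xyz',obs['tcp_rot'],degrees=True).as_matrix();T[:3,3]=obs['ee_pos']
        M=np.linalg.inv(T@c['tool_from_camera'])
    else:
        M=np.eye(4);M[:3,:3]=cv2.Rodrigues(c['rvec'])[0];M[:3,3]=c['tvec']
    return K,M
def proj(KM,P):
    K,M=KM; p=(np.atleast_2d(P)@M[:3,:3].T+M[:3,3])@K.T
    return p[:,:2]/p[:,2:]
def ray(KM,uv):
    K,M=KM; d=M[:3,:3].T@np.linalg.inv(K)@np.array([*uv,1.]); o=-M[:3,:3].T@M[:3,3]
    return o,d
def onz(KM,uv,z):
    o,d=ray(KM,uv); return o+d*(z-o[2])/d[2]
E
python3 - <<'E'
from h import *
a=cv2.imread('pics/top0.png')[215:305,140:420]; b=cv2.imread('pics/side0.png')[195:295,205:305]
t=cv2.resize(a,(784,252),interpolation=cv2.INTER_CUBIC); s=cv2.resize(b,(340,340),interpolation=cv2.INTER_CUBIC)
o=np.zeros((595,784,3),np.uint8); o[:252]=t;o[255:,:340]=s; cv2.imwrite('pics/c1.png',o)
k=cam('top')
for n,p in dict(fl=(207,258),bl=(221,231),br=(278,251),fr=(266,287)).items(): print(n,onz(k,p,.022).round(3))
print('pot',onz(k,(189,259),.029),'mill',onz(k,(157,240),.1))
E
```

```text
fl [ 0.45  -0.042  0.022]
bl [ 0.512 -0.078  0.022]
br [ 0.454 -0.211  0.022]
fr [ 0.373 -0.176  0.022]
pot [ 0.45026425 -0.00113292  0.029     ] mill [0.48980046 0.05392638 0.1       ]
```

View pics/c1.png

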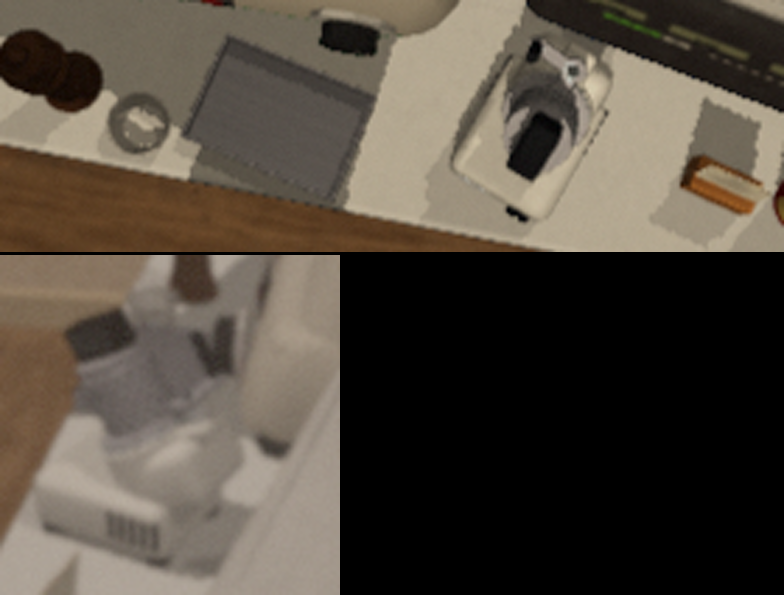

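The top crop shows:
- tray corners at about (222,229), (274,249), (260,288), (205,263)
- black grip bar centred near (331,267)
- catch pin top near (331,232)
- pivot at (344,240)

The side crop confirms that the drum leans toward the robot.

```bash
python3 - <<'E'
from h import *
from scipy.optimize import least_squares
k=cam('top');ks=cam('side')
for p in [(222.1,228.6),(273.9,248.9),(259.6,288.2),(205.4,263.2)]: print(onz(k,p,.022).round(3))
# unit: top: bar centre top, pin top, base corners ; side: bar top centre
hd=np.array([[.883,0,-.469],[0,1,0],[.469,0,.883]])
H=lambda x,y,z: hd@np.array([x,y,z])/1000+np.array([.016,0,.085])
P=np.array([H(0,0,86),H(48,34,46.5),H(46,0,12)]);uv=np.array([(331,266.5),(331,232),(344.3,240)])
Ps=np.array([H(0,0,86)]);us=np.array([(205+97/3.4,195+67/3.4)])
def w(P,x):return P@R.from_euler('z',x[2]).as_matrix().T+[x[0],x[1],0]
f=lambda x:np.r_[(proj(k,w(P,x))-uv).ravel(),(proj(ks,w(Ps,x))-us).ravel()]
r=least_squares(f,[.4,-.35,0]);print(r.x,np.degrees(r.x[2]),r.fun.round(1))
for i,n in enumerate(['bar','pin','piv']):print(n,w(P,r.x)[i])
print('scale edge pts',[onz(k,p,.135).round(3) for p in [(331,212),(372,95)]])
for p in [(0,0,0),(0.2,.5,.2)]:print(proj(k,np.array(p)))
E
```

```text
[ 0.518 -0.081  0.022]
[ 0.46  -0.201  0.022]
[ 0.371 -0.161  0.022]
[ 0.438 -0.038  0.022]
[ 0.41975939 -0.32636396 -0.63558286] -36.41621522506518 [-0.4  0.3 -0.4  1.4  1.4 -1.7 -0.  -1.5]
bar [ 0.40017719 -0.31191816  0.160938  ]
pin [ 0.46937663 -0.3207162   0.1485715 ]
piv [ 0.46079236 -0.356634    0.11717   ]
scale edge pts [array([ 0.517, -0.328,  0.135]), array([ 0.781, -0.45 ,  0.135])]
[[197.28006864 467.78425305]]
[[-103.75826855  410.63282081]]
```

Emit:
{"method": "servo_tool", "body": {
  "moves": [
    [0.6,-3.2,0.4,-0.11],
    [1.2,-6.4,0.8,-0.22],
    [1.8,-9.6,1.2,-0.33],
    [2.4,-12.8,1.6,-0.44],
    [3.0,-16,2.0,-0.56],
    [3.6,-19.2,2.4,-0.67],
    [4.2,-22.4,2.8,-0.79],
    [4.8,-25.5,3.2,-0.9],
    [6.3,-28.3,3.6,-1.01],
    [7.8,-31.1,4.0,-1.13],
    [9.3,-33.9,4.3,-1.24],
    [10.8,-36.7,4.3,-1.35],
    [12.3,-39.5,4.3,-1.46],
    [13.8,-42.3,4.3,-1.58],
    [15.3,-45,4.3,-1.69]
  ]
}}

```text
time: 1.35
ee_pos: [0.3603, 0.0579, 0.2398]
tcp_rot: [180.0, -0.0, 60.7]
wrist_force: [-0.3, 1.0, 0.5]
opening: 0.0853
grasp_force: 0.0
```

Emit:
{"method": "servo_tool", "body": {
  "moves": [
    [-0.2,-2.5,0.2,-0.11],
    [-0.4,-5,0.4,-0.22],
    [-0.6,-7.5,0.6,-0.33],
    [-0.8,-10,0.8,-0.44],
    [-1,-12.5,1,-0.55],
    [-1,-15,1.2,-0.66],
    [-1,-17.5,1.5,-0.77],
    [-0.5,-20,1.8,-0.88],
    [0,-22.3,2,-0.99],
    [0.5,-24.5,2.2,-1.1],
    [1.2,-26.7,2.4,-1.21],
    [1.8,-28.9,2.6,-1.32],
    [2.4,-31.1,2.8,-1.43],
    [3,-33.1,3,-1.54],
    [3.5,-35,3,-1.63],
    [4,-37,3,-1.7],
    [4,-37,3,-1.7]
  ],
  "claw": 1
}}

```text
time: 2.77
ee_pos: [0.4004, -0.3129, 0.2683]
tcp_rot: [180.0, 0.1, -36.7]
wrist_force: [0.3, 0.1, 0.2]
opening: 0.0002
grasp_force: 0.0
```

```bash
python3 - <<'E'
from h import *
o=get_obs();im=camera('wrist');cv2.imwrite('pics/w1.png',im[:,:,::-1]);np.save('w1.npy',np.r_[o['ee_pos'],o['tcp_rot']]);print(o['ee_pos'],o['tcp_rot'],o['q'])
E
```

```text
[ 0.40035229 -0.31290447  0.26834178] [ 1.79974311e+02  9.25061072e-02 -3.66603412e+01] [-3.79927214e+01  1.57596638e+00  1.46013897e+01  1.03117307e+02
 -2.78327353e-02  1.78667621e+02]
```

View pics/w1.png

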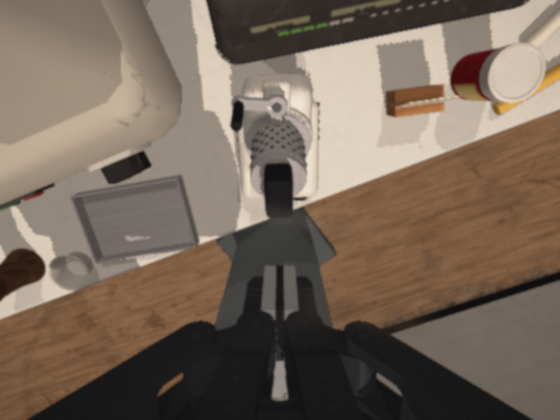

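The wrist view shows the pin at about (237,115), the pivot at (276,106) and the black bar at about (278,185). The scale edge is at the top and the tray is at (137,220). I'll overlay the fitted points on a zoomed crop.

```bash
cat >> h.py <<'E'
hd=np.array([[.883,0,-.469],[0,1,0],[.469,0,.883]])
H=lambda x,y,z: hd@np.array([x,y,z])/1000+np.array([.016,0,.085])
def w(P,x):return np.atleast_2d(P)@R.from_euler('z',x[2]).as_matrix().T+[x[0],x[1],0]
X0=np.array([.41976,-.32636,-.63558])
E
python3 - <<'E'
from h import *
v=np.load('w1.npy');k=cam('wrist',dict(ee_pos=v[:3],tcp_rot=v[3:]))
im=cv2.imread('pics/w1.png')
c0=(215,60);s=6
z=cv2.resize(im[60:220,215:340],None,fx=s,fy=s,interpolation=cv2.INTER_CUBIC)[:, :]
z=cv2.resize(z,None,fx=.62,fy=.62)
f=s*.62
P=[H(22,12,86),H(22,-12,86),H(-22,-12,86),H(-22,12,86),H(48,34,46.5),H(48,34,11),H(46,0,12)]+[np.array([a,b,.05]) for a in(-.056,.056) for b in (-.046,.046)]
p=proj(k,w(P,X0))
for i,q in enumerate(p):
    q=((q-c0)*f).astype(int); cv2.circle(z,tuple(q),4,[(0,0,255),(0,255,0),(255,0,0)][0 if i<4 else 1 if i<7 else 2],1)
cv2.imwrite('pics/c2.png',z);print(z.shape,f,p.round(1))
E
```

```text
(595, 465, 3) 3.7199999999999998 [[262.2 177.1]
 [292.4 177. ]
 [291.2 214.5]
 [264.2 214.6]
 [235.6 121.3]
 [238.9  99.2]
 [277.2 101.6]
 [317.4 195.7]
 [238.8 196.1]
 [320.6  94.7]
 [234.3  95.2]]
```

View pics/c2.png

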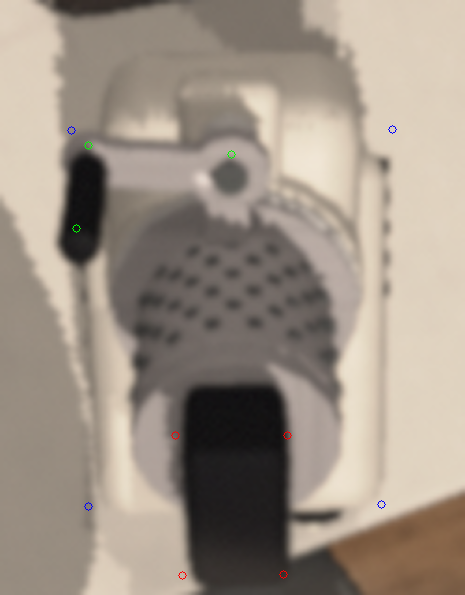

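The overlay puts the real pin top at crop (79,246), the pivot at (231,178) and the bar's top rear edge at (238,443). These sit slightly in front of the predicted points, so I'll refit.

```bash
python3 - <<'E'
from h import *
from scipy.optimize import least_squares
v=np.load('w1.npy');k=cam('wrist',dict(ee_pos=v[:3],tcp_rot=v[3:]));t=cam('top')
cr=lambda x,y:np.array([215+x/3.72,60+y/3.72])
def f(p):
    x=p[:3];a=p[3]
    r=[proj(k,w(H(22,0,86),x))[0]-cr(238,443),
       proj(k,w(H(46+34*np.sin(a),34*np.cos(a),46.5),x))[0]-cr(79,246),
       proj(k,w(H(46,0,p[4]),x))[0]-cr(231,178),
       (proj(k,w([-.056,0,.05],x))[0]-cr(236,512))*[1,.5],
       (proj(k,w([0,.046,.05],x))[0]-cr(93,330))*[1,0],
       (proj(k,w([0,-.046,.05],x))[0]-cr(380,330))*[1,0],
       .5*(proj(t,w(H(0,0,86),x))[0]-[331,266.5]),
       [3*(p[4]-12)/10,a*5]]
    return np.concatenate(r)
r=least_squares(f,[*X0,.0,12]);print(r.x,np.degrees(r.x[2]),r.fun.round(1))
x=r.x[:3];np.save('x.npy',r.x)
for n,P in dict(bartop=H(0,0,86),bargrip=H(0,0,74),pin=H(46+34*np.sin(r.x[3]),34*np.cos(r.x[3]),46.5),axis0=H(0,0,0)).items():print(n,w(P,x).round(4))
for a in (.2,.6,1,1.2,1.4,1.6):print(a,w(H(46+34*np.sin(a),34*np.cos(a),46.5),x).round(4), w(H(46+34*np.sin(a),34*np.cos(a),30),x).round(4))
print('axis',(R.from_euler('z',x[2]).apply([-.469,0,.883])).round(3),'ux',R.from_euler('z',x[2]).apply([1,0,0]).round(3))
# scale front edge (wrist image, top edge z~.135)
for uv in [(228,62),(380,42)]:print('scale',onz(k,uv,.12).round(3))
print('tray',[onz(k,q,.022).round(3) for q in [(73,194),(183,176),(198,243),(95,263)]])
E
```

```text
[ 4.17559669e-01 -3.25589707e-01 -6.26496200e-01  1.25931823e-02
  1.69083104e+01] -35.895588117359765 [-0.7  0.7  0.1 -0.   0.4 -0.7  0.7  0.  -2.6  0.   2.4  0.  -0.3  0.7
  1.5  0.1]
bartop [[ 0.3978 -0.3113  0.1609]]
bargrip [[ 0.4024 -0.3146  0.1503]]
pin [[ 0.466  -0.3187  0.1478]]
axis0 [[ 0.4305 -0.335   0.085 ]]
0.2 [[ 0.4701 -0.3225  0.1508]] [[ 0.4764 -0.327   0.1362]]
0.6 [[ 0.4759 -0.3332  0.1566]] [[ 0.4822 -0.3377  0.1421]]
1 [[ 0.477  -0.3459  0.1611]] [[ 0.4833 -0.3505  0.1465]]
1.2 [[ 0.4756 -0.3524  0.1625]] [[ 0.4819 -0.357   0.1479]]
1.4 [[ 0.4731 -0.3587  0.1633]] [[ 0.4794 -0.3632  0.1488]]
1.6 [[ 0.4695 -0.3644  0.1636]] [[ 0.4758 -0.3689  0.149 ]]
axis [-0.38   0.275  0.883] ux [ 0.81  -0.586  0.   ]
scale [ 0.512 -0.342  0.12 ]
scale [ 0.448 -0.454  0.12 ]
tray [array([ 0.523, -0.084,  0.022]), array([ 0.458, -0.21 ,  0.022]), array([ 0.379, -0.165,  0.022]), array([ 0.44 , -0.036,  0.022])]
```

Emit:
{"method": "servo_tool", "body": {
  "moves": [
    [0,0,0,0.12],
    [0,0,0,0.24],
    [0,0,0,0.36],
    [0,0,0,0.48],
    [0,0,0,0.6],
    [0,0,0,0.72],
    [0,0,0,0.84],
    [0,0,0,0.96],
    [0,0,0,1.08],
    [0,0,0,1.2],
    [0,0,0,1.32],
    [0,0,0,1.44],
    [0,0,0,1.56],
    [0,0,0,1.68],
    [0,0,0,1.8],
    [0,0,0,1.92],
    [0,0,0,2.04],
    [0,0,0,2.16],
    [0,0,0,2.28],
    [0,0,0,2.4]
  ]
}}

```text
time: 4.48
ee_pos: [0.3997, -0.3094, 0.27]
tcp_rot: [-180.0, -0.0, 101.6]
wrist_force: [0.9, -0.2, 0.7]
opening: 0.0001
grasp_force: 0.0
```

Emit:
{"method": "servo_tool", "body": {
  "moves": [
    [0.7,0.4,-0.4,0.12],
    [1.4,0.7,-0.8,0.24],
    [2.1,1.1,-1.2,0.36],
    [2.8,1.5,-1.6,0.48],
    [3.5,1.9,-2,0.6],
    [4.2,2.3,-2.4,0.72],
    [4.9,2.7,-2.8,0.84],
    [5.6,3.1,-3.2,0.96],
    [6.3,3.5,-3.6,1.08],
    [6.8,3.7,-4,1.2],
    [6.8,3.7,-4,1.32],
    [6.8,3.7,-4,1.38],
    [6.8,3.7,-4,1.38]
  ]
}}

```text
time: 5.57
ee_pos: [0.4678, -0.2724, 0.2299]
tcp_rot: [180.0, -0.0, -179.5]
wrist_force: [0.4, -0.0, 0.8]
opening: -0.0003
grasp_force: 0.0
```

```bash
python3 - <<'E'
from h import *
o=get_obs();print(o['ee_pos'],o['tcp_rot'],o['q'],o['wrist_force'],o['time'])
im=camera('wrist');cv2.imwrite('pics/w2.png',im[:,:,::-1])
E
```

```text
[ 0.46775047 -0.27241071  0.22990303] [ 1.79980901e+02 -1.76052949e-02 -1.79469702e+02] [-3.02202397e+01  4.68227391e+00  1.34665593e+01  9.88091807e+01
  7.41187354e-03 -3.07505366e+01] [ 0.3652816 -0.0434304  0.8197832] 5.5667
```

View pics/w2.png

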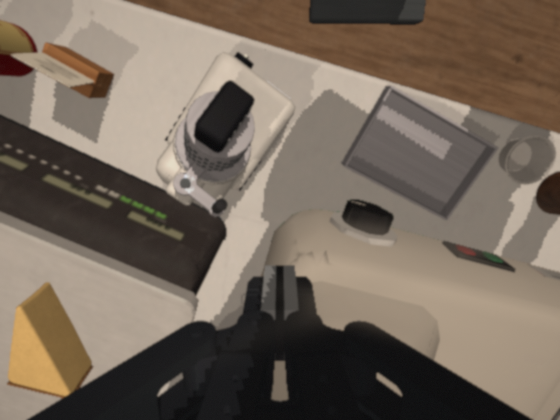

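The view shows the pin at about (218,205), the pivot at (185,183) and the bar at (225,115). The slicer's rounded corner at about (280,235) is near the fingers, so I'll check its position before lowering.

```bash
python3 - <<'E'
from h import *
o=get_obs();k2=cam('wrist',o);v=np.load('w1.npy');k1=cam('wrist',dict(ee_pos=v[:3],tcp_rot=v[3:]));t=cam('top')
print('tcp px',proj(k2,o['ee_pos']))
for n,k,ps in [('w2',k2,[(266,260),(285,220),(330,212)]),('w1',k1,[(180,100),(165,135),(140,40)]),('top',t,[(305,212),(285,225),(312,130)])]:
    for p in ps: print(n,p,[onz(k,p,z)[:2].round(3) for z in (.05,.1,.15,.2,.25)])
# pin check
x=np.load('x.npy');print(proj(k2,w(H(46.4,34,46.5),x[:3])),proj(k2,w(H(0,0,86),x[:3])))
E
```

```text
tcp px [[280.30400388 252.37286438]]
w2 (266, 260) [array([ 0.563, -0.288]), array([ 0.538, -0.286]), array([ 0.513, -0.284]), array([ 0.487, -0.282]), array([ 0.462, -0.28 ])]
w2 (285, 220) [array([ 0.515, -0.267]), array([ 0.496, -0.268]), array([ 0.478, -0.269]), array([ 0.46, -0.27]), array([ 0.441, -0.271])]
w2 (330, 212) [array([ 0.505, -0.219]), array([ 0.488, -0.226]), array([ 0.471, -0.234]), array([ 0.454, -0.242]), array([ 0.437, -0.249])]
w1 (180, 100) [array([ 0.525, -0.272]), array([ 0.518, -0.284]), array([ 0.51 , -0.295]), array([ 0.503, -0.307]), array([ 0.496, -0.318])]
w1 (165, 135) [array([ 0.507, -0.234]), array([ 0.502, -0.251]), array([ 0.497, -0.267]), array([ 0.492, -0.283]), array([ 0.487, -0.299])]
w1 (140, 40) [array([ 0.593, -0.279]), array([ 0.577, -0.289]), array([ 0.561, -0.3  ]), array([ 0.545, -0.311]), array([ 0.529, -0.321])]
top (305, 212) [array([ 0.538, -0.28 ]), array([ 0.528, -0.276]), array([ 0.518, -0.272]), array([ 0.509, -0.267]), array([ 0.499, -0.263])]
top (285, 225) [array([ 0.511, -0.231]), array([ 0.502, -0.229]), array([ 0.494, -0.227]), array([ 0.486, -0.225]), array([ 0.477, -0.224])]
top (312, 130) [array([ 0.741, -0.316]), array([ 0.721, -0.31 ]), array([ 0.701, -0.304]), array([ 0.68 , -0.297]), array([ 0.66 , -0.291])]
[[220.39049572 204.13052544]] [[223.15188179 113.62027287]]
```

The slicer corner is low and beyond x = 0.50, so it's clear. The pin prediction matches to within 2 px. Lowering and pushing.

Emit:
{"method": "servo_tool", "body": {
  "moves": [
    [0.2,0,-3,-0.01],
    [0.2,0,-6,-0.01],
    [0.2,0,-8.5,-0.01],
    [0.2,0,-9.5,-0.01],
    [0.2,-0.8,-9.5,-0.01],
    [0.2,-1.6,-9.5,-0.01],
    [0.2,-2.2,-9.5,-0.01],
    [0.2,-2.6,-9.5,-0.01],
    [0.2,-3.0,-9.4,-0.01],
    [0.2,-3.4,-9.2,-0.01],
    [0.2,-3.8,-9,-0.01],
    [0.2,-4.2,-8.8,-0.01]
  ]
}}

```text
time: 6.62
ee_pos: [0.4701, -0.3159, 0.1424]
tcp_rot: [-180.0, 0.0, 179.7]
wrist_force: [0.5, 0.7, 0.4]
opening: 0.0
grasp_force: 0.0
```

Emit:
{"method": "servo_tool", "body": {
  "moves": [
    [0,-0.4,0.1,0],
    [0,-0.8,0.2,0],
    [0,-1.2,0.3,0],
    [0,-1.6,0.4,0],
    [0,-2.0,0.4,0],
    [0,-2.4,0.4,0],
    [0,-2.6,0.4,0],
    [0,-2.6,0.4,0]
  ]
}}

```text
time: 7.28
ee_pos: [0.4699, -0.3418, 0.1457]
tcp_rot: [180.0, -0.0, 179.6]
wrist_force: [0.5, -1.2, -0.3]
opening: 0.0002
grasp_force: 0.0
```

```bash
python3 - <<'E'
from h import *
o=get_obs();print(o['ee_pos'],o['tcp_rot'],o['wrist_force'],o['time'])
im=camera('wrist');k=cam('wrist',o);x=np.load('x.npy')[:3]
for a in (0,.6,1,1.2,1.4,1.6):print(a,proj(k,w(H(46+34*np.sin(a),34*np.cos(a),46.5),x)).round(0))
cv2.imwrite('pics/w3.png',im[:,:,::-1])
E
```

```text
[ 0.46987461 -0.34182611  0.14567148] [ 1.79992161e+02 -1.34299764e-02  1.79645344e+02] [ 0.45362184 -1.23363712 -0.27180761] 7.2833
0 [[323. 247.]]
0.6 [[297. 272.]]
1 [[273. 278.]]
1.2 [[260. 277.]]
1.4 [[247. 273.]]
1.6 [[236. 267.]]
```

View pics/w3.png

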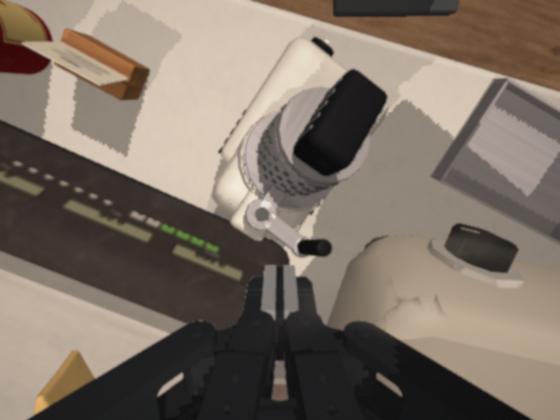

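The pin is still at (322,248), which is angle 0, so the fingers passed it without touching. I'll compare the tip's height with the projected TCP in the side and top views.

```bash
python3 - <<'E'
from h import *
o=get_obs();x=np.load('x.npy')[:3];out=np.zeros((400,800,3),np.uint8)
for i,n in enumerate(['side','top']):
    im=camera(n)[:,:,::-1].copy();k=cam(n)
    p=proj(k,o['ee_pos'])[0];c=p.round().astype(int)-25
    z=cv2.resize(im[c[1]-15:c[1]+35,c[0]:c[0]+50],(400,400),interpolation=cv2.INTER_CUBIC)
    for P,col in [(o['ee_pos'],(0,0,255)),(w(H(46,34,46.5),x)[0],(0,255,0)),(o['ee_pos']+[0,0,.03],(255,255,0))]:
        q=(proj(k,P)[0]-c+[0.5,15.5])*8; cv2.circle(z,tuple(q.astype(int)),5,col,1)
    out[:,400*i:400*i+400]=z
cv2.imwrite('pics/c3.png',out)
E
```

```text
(no output)
```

View pics/c3.png

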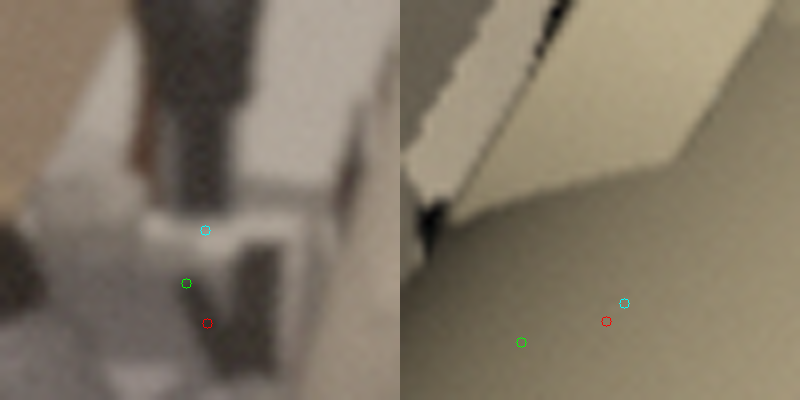

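Both the side view and the wrist view show the real finger tips about 36 mm above the stated TCP. The missing contact fits that. I'll back off the way I came, go 45 mm lower and push slowly while watching the force.

Emit:
{"method": "servo_tool", "body": {
  "moves": [
    [0,2.3,0,0],
    [0,4.6,0,0],
    [0,6.9,0,0],
    [0,6.9,-2,0],
    [0,6.9,-4,0],
    [0,6.9,-4.5,0],
    [0,5.8,-4.5,0],
    [0,4.8,-4.5,0],
    [0,4.4,-4.5,0],
    [0,4.0,-4.5,0],
    [0,3.6,-4.5,0]
  ]
}}

```text
time: 8.35
ee_pos: [0.4718, -0.3038, 0.1026]
tcp_rot: [179.7, 0.3, 179.7]
wrist_force: [11.5, 25.3, 12.9]
opening: 0.0003
grasp_force: 13.2
```

Emit:
{"method": "servo_tool", "body": {
  "moves": [
    [0,-0.3,0,0],
    [0,-0.6,0,0],
    [0,-0.9,0,0],
    [0,-1.2,0.1,0]
  ]
}}

```text
time: 8.68
ee_pos: [0.4774, -0.3135, 0.1074]
tcp_rot: [179.6, 1.0, 180.0]
wrist_force: [28.8, 30.6, 25.3]
opening: -0.0001
grasp_force: 15.7
```

```bash
cat > chk.py <<'E'
from h import *
o=get_obs();print(o['ee_pos'],o['wrist_force'],o['time'])
im=camera('wrist')[:,:,::-1];k=cam('wrist',o);x=np.load('x.npy')[:3]
# dark blobs (pin, bar): bbox + centroid
g=(im.max(2)<45).astype(np.uint8)
n,l,s,c=cv2.connectedComponentsWithStats(g)
for i in range(1,n):
    if 100<s[i,4]<6000: print('dark',s[i],c[i].round(0))
for a in (0,.3,.6,1,1.2,1.4,1.6):print(a,proj(k,w(H(46+34*np.sin(a),34*np.cos(a),46.5),x)).round(0),proj(k,w(H(46+34*np.sin(a),34*np.cos(a),29),x)).round(0))
cv2.imwrite('pics/last.png',im)
E
python3 chk.py
```

```text
[ 0.47740147 -0.31351132  0.10741612] [28.78153914 30.58090418 25.27918206] 8.6833
dark [325   0 125   4 484] [386.   1.]
dark [275  14  24  21 159] [287.  23.]
dark [  0 148 172  76 454] [ 78. 183.]
dark [ 447  255   65   34 1266] [484. 272.]
dark [277 267   6  45 204] [279. 290.]
0 [[270. 270.]] [[260. 266.]]
0.3 [[255. 288.]] [[247. 283.]]
0.6 [[234. 302.]] [[228. 295.]]
1 [[202. 311.]] [[199. 303.]]
1.2 [[185. 310.]] [[184. 302.]]
1.4 [[168. 306.]] [[169. 298.]]
1.6 [[152. 299.]] [[155. 292.]]
```

The force points along the unit's +y, so I was pressing the pin radially toward its pivot. I'll back off, open partway, straddle the pin and carry it round its arc instead.

Emit:
{"method": "servo_tool", "body": {
  "moves": [
    [0,1,0,0],
    [0,2.5,0,0],
    [0,2.5,3,0],
    [0,2.5,6,0],
    [0,2.5,7,0],
    [-0.2,1,7,0],
    [-0.2,-0.4,7,0],
    [-0.2,-0.4,7,0],
    [-0.2,-0.4,7,0]
  ],
  "claw": 0.5,
  "force": 20
}}

```text
time: 9.48
ee_pos: [0.4672, -0.3224, 0.1701]
tcp_rot: [179.9, -0.1, 179.5]
wrist_force: [-0.2, 0.1, -0.3]
opening: 0.0426
grasp_force: 0.0
```

```bash
python3 chk.py; python3 - <<'E'
from h import *
a=cv2.imread('pics/last.png'); print(get_obs()['opening'])
s=camera('side')[:,:,::-1]; s=cv2.resize(s[170:270,190:310],(480,400),interpolation=cv2.INTER_CUBIC)
o=np.zeros((420,800,3),np.uint8);o[:400,:480]=s;o[:, 480:]=a[:,120:440];cv2.imwrite('pics/c4.png',o)
E
```

```text
[ 0.46715081 -0.32240871  0.17013559] [-0.1842876   0.10355779 -0.34040508] 9.4833
dark [ 326    0  115   19 1296] [383.  11.]
dark [ 258   80   77   91 3767] [297. 126.]
dark [  0 124 112  50 178] [ 46. 145.]
dark [415 219  48  15 351] [436. 228.]
dark [250 245  21  32 290] [260. 255.]
dark [524 264  32  19 164] [539. 273.]
dark [328 269   7  19 103] [331. 279.]
0 [[287. 234.]] [[279. 235.]]
0.3 [[276. 247.]] [[269. 247.]]
0.6 [[262. 256.]] [[256. 255.]]
1 [[240. 261.]] [[236. 260.]]
1.2 [[229. 260.]] [[225. 259.]]
1.4 [[217. 257.]] [[214. 256.]]
1.6 [[207. 252.]] [[205. 251.]]
0.04259652463041742
```

View pics/c4.png

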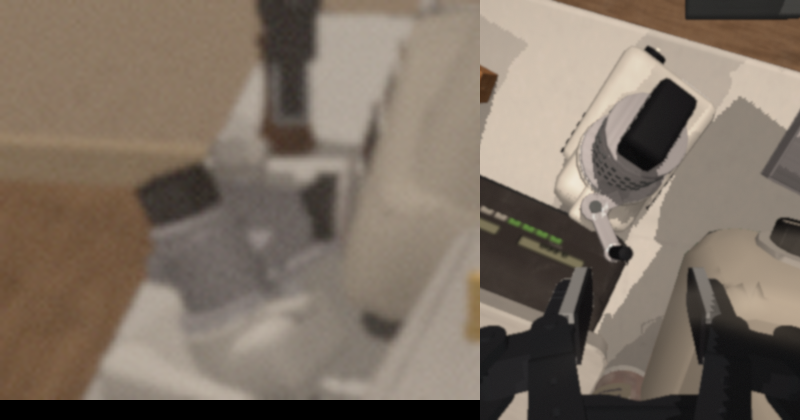

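The catch has already swung to about 0.6 rad: the pin is now at (260,255), matching the prediction for 0.6. From here a push along -y with shut fingers is tangential.

Emit:
{"method": "servo_tool", "body": {
  "moves": [
    [0.8,3.1,0,0],
    [0.8,3.1,0,0],
    [0.8,3.1,-1,0],
    [0.8,3.1,-3.5,0],
    [0.8,3.1,-6,0],
    [0.8,3.1,-6.6,0],
    [0.8,2.1,-6.6,0],
    [0.8,1.4,-6.6,0],
    [0.8,0.9,-6.6,0],
    [0.8,0.4,-6.5,0],
    [0.8,0,-6.4,0]
  ],
  "claw": 1
}}

```text
time: 10.5
ee_pos: [0.4769, -0.3222, 0.1096]
tcp_rot: [-180.0, 0.2, 179.7]
wrist_force: [1.6, 4.3, 2.7]
opening: 0.0001
grasp_force: 2.0
```

Emit:
{"method": "servo_tool", "body": {
  "moves": [
    [0,-0.4,0.1,0],
    [0,-0.8,0.2,0],
    [0,-1.2,0.3,0],
    [0,-1.5,0.4,0],
    [0,-1.8,0.4,0],
    [0,-2.1,0.4,0],
    [0,-2.4,0.4,0],
    [0,-2.4,0.4,0]
  ]
}}

```text
time: 11.17
ee_pos: [0.4756, -0.3458, 0.1114]
tcp_rot: [180.0, -0.1, 179.6]
wrist_force: [-1.5, 2.7, 0.5]
opening: -0.0002
grasp_force: 1.2
```

```bash
python3 chk.py
```

```text
[ 0.47559836 -0.34575958  0.11142426] [-1.45050227  2.65329327  0.45735745] 11.1667
dark [354   2 106   9 485] [407.   8.]
dark [324  21  22  19 128] [335.  29.]
dark [  0 131 116  52 211] [ 52. 154.]
dark [ 490  240   68   48 1712] [526. 267.]
dark [475 258  17  12 126] [484. 262.]
dark [277 266   6  48 218] [279. 290.]
0 [[342. 267.]] [[326. 264.]]
0.3 [[328. 285.]] [[314. 280.]]
0.6 [[310. 298.]] [[297. 292.]]
1 [[280. 306.]] [[270. 300.]]
1.2 [[265. 306.]] [[256. 299.]]
1.4 [[249. 302.]] [[242. 295.]]
1.6 [[235. 294.]] [[229. 289.]]
```

Emit:
{"method": "servo_tool", "body": {
  "moves": [
    [0,-0.4,0,0],
    [0,-0.5,0,0],
    [0,0.5,0,0],
    [0,1.5,0,0],
    [0,1.5,3,0],
    [0,1.5,6,0],
    [-2,1.8,8,-0.1],
    [-4,2.2,8,-0.2],
    [-6,2.6,8,-0.3],
    [-7.4,3.1,8,-0.42],
    [-7.4,3.1,8,-0.54],
    [-7.4,3.1,8,-0.62],
    [-7.4,3.1,8,-0.62]
  ],
  "claw": 0.4
}}

```text
time: 12.3
ee_pos: [0.402, -0.3149, 0.1922]
tcp_rot: [-180.0, 0.1, 143.9]
wrist_force: [0.9, 0.6, -0.4]
opening: 0.0514
grasp_force: 0.0
```

```bash
python3 chk.py; python3 - <<'E'
from h import *
o=get_obs();k=cam('wrist',o);x=np.load('x.npy')[:3];print(o['tcp_rot'],o['opening'])
print('bar corners pred',proj(k,w([H(a,b,86) for a in(22,-22) for b in (12,-12)]+[H(0,0,86)],x)).round(0).tolist())
E
```

```text
[ 0.40195898 -0.31493995  0.19215888] [ 0.89368195  0.56854129 -0.41774686] 12.3
dark [252   0  55  28 773] [277.   9.]
dark [ 437  176   62   41 1888] [468. 196.]
dark [265 188  35  23 586] [283. 197.]
dark [265 225  36  30 850] [282. 241.]
dark [ 66 301 110  19 287] [122. 310.]
dark [271 325  12  20 177] [277. 334.]
0 [[329. 293.]] [[326. 291.]]
0.3 [[327. 307.]] [[324. 305.]]
0.6 [[321. 320.]] [[318. 317.]]
1 [[308. 334.]] [[306. 330.]]
1.2 [[299. 339.]] [[298. 334.]]
1.4 [[290. 341.]] [[289. 337.]]
1.6 [[280. 342.]] [[280. 337.]]
[-1.79969418e+02  5.95212187e-02  1.44223254e+02] 0.051380095647431484
bar corners pred [[301.0, 258.0], [262.0, 258.0], [300.0, 188.0], [263.0, 188.0], [281.0, 223.0]]
```

View pics/last.png

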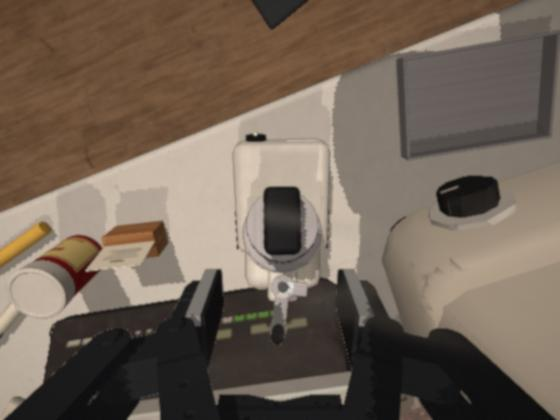

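The catch pin at (277,334) is at about 1.6 rad, so the catch is open. The bar spans (265–300, 188–255) as predicted. Descending onto it.

Emit:
{"method": "servo_tool", "body": {
  "moves": [
    [0,0,-2.5,0],
    [0,0,-5,0],
    [0,0,-6.5,0],
    [0,0,-7.2,0],
    [0,0,-7.7,0],
    [0,0,-8,0],
    [0,0,-8,0]
  ]
}}

```text
time: 12.93
ee_pos: [0.4022, -0.3146, 0.1121]
tcp_rot: [-180.0, 0.0, 144.2]
wrist_force: [-0.0, 0.2, 0.5]
opening: 0.0513
grasp_force: 0.0
```

Emit:
{"method": "servo_tool", "body": {
  "moves": [
    [0,0,-0.2,0],
    [0,0,-0.4,0],
    [0,0,-0.4,0]
  ]
}}

```text
time: 13.18
ee_pos: [0.4021, -0.3146, 0.1081]
tcp_rot: [-180.0, 0.0, 144.2]
wrist_force: [-0.8, 0.6, 0.1]
opening: 0.0511
grasp_force: 0.0
```

Emit:
{"method": "servo_tool", "body": {
  "moves": [
    [0,0,-0.2,0],
    [0,0,-0.4,0],
    [0,0,-0.4,0]
  ]
}}

```text
time: 13.43
ee_pos: [0.4019, -0.3143, 0.1035]
tcp_rot: [-180.0, -0.0, 144.1]
wrist_force: [0.2, -0.3, -0.2]
opening: 0.0514
grasp_force: 0.0
```

Emit:
{"method": "servo_tool", "body": {
  "moves": [
    [0,0,0.4,0],
    [0,0,0.4,0],
    [0,0,0.4,0],
    [0,0,0.4,0],
    [0,0,0.4,0]
  ],
  "claw": 1,
  "force": 60
}}

```text
time: 13.85
ee_pos: [0.4027, -0.3139, 0.1087]
tcp_rot: [179.9, 0.1, 144.2]
wrist_force: [2.4, 4.5, 3.6]
opening: 0.0224
grasp_force: 59.6
```

Emit:
{"method": "servo_tool", "body": {
  "moves": [
    [-0.01,0.01,0.02,0.1],
    [-0.02,0.01,0.04,0.2],
    [-0.03,0.02,0.07,0.1],
    [-0.04,0.03,0.09,0],
    [-0.05,0.03,0.11,-0.1],
    [-0.06,0.04,0.13,-0.2],
    [-0.07,0.05,0.15,-0.1],
    [-0.08,0.05,0.18,0],
    [-0.09,0.06,0.2,0.1],
    [-0.1,0.07,0.22,0.2],
    [-0.1,0.08,0.24,0.1],
    [-0.11,0.08,0.26,0],
    [-0.12,0.09,0.29,-0.1],
    [-0.13,0.1,0.31,-0.2],
    [-0.14,0.1,0.33,-0.1],
    [-0.15,0.11,0.35,0],
    [-0.16,0.12,0.38,0.1],
    [-0.17,0.12,0.4,0.2]
  ],
  "force": 80
}}

```text
time: 15.35
ee_pos: [0.3993, -0.3152, 0.1114]
tcp_rot: [-179.7, -0.0, 155.8]
wrist_force: [-8.5, -8.4, 1.3]
opening: 0.0228
grasp_force: 80.1
```

```bash
cat > st.py <<'E'
from h import *
o=get_obs();d=np.array([-.38,.275,.883]);f=o['wrist_force']
p0=np.array([.4027,-.3139,.1087])
print(o['time'],o['ee_pos'].round(4),'adv mm',(1000*d@(o['ee_pos']-p0)).round(1),'pull',(-f@d).round(1),f.round(1),o['torque'].round(2),o['tcp_rot'].round(1),o['opening'],o['grasp_force'])
E
python3 st.py
```

```text
15.35 [ 0.3993 -0.3152  0.1114] adv mm 3.4 pull -2.0 [-8.5 -8.4  1.3] [-2.21  1.94 -0.53] [-179.7   -0.   155.8] 0.022805293807098163 80.06999731063843
```

Emit:
{"method": "servo_tool", "body": {
  "moves": [
    [-0.01,0.01,0.03,-0.1],
    [-0.03,0.02,0.06,-0.2],
    [-0.04,0.03,0.09,-0.3],
    [-0.05,0.04,0.12,-0.4],
    [-0.07,0.05,0.16,-0.3],
    [-0.08,0.06,0.19,-0.2],
    [-0.09,0.07,0.22,-0.1],
    [-0.11,0.08,0.25,0],
    [-0.12,0.09,0.28,-0.1],
    [-0.13,0.1,0.31,-0.2],
    [-0.15,0.11,0.34,-0.3],
    [-0.16,0.12,0.37,-0.4],
    [-0.17,0.13,0.4,-0.3],
    [-0.19,0.14,0.43,-0.2],
    [-0.2,0.15,0.47,-0.1],
    [-0.21,0.15,0.5,0],
    [-0.22,0.16,0.53,-0.1],
    [-0.24,0.17,0.56,-0.2]
  ]
}}

```text
time: 16.85
ee_pos: [0.3979, -0.311, 0.1164]
tcp_rot: [179.9, -0.1, 144.0]
wrist_force: [6.9, 5.4, -8.8]
opening: 0.0222
grasp_force: 79.8
```

```bash
python3 st.py
```

```text
16.85 [ 0.3979 -0.311   0.1164] adv mm 9.4 pull 8.8 [ 6.9  5.4 -8.8] [ 1.45 -1.45  0.36] [ 1.799e+02 -1.000e-01  1.440e+02] 0.022152461613870893 79.81105327606201
```

Emit:
{"method": "servo_tool", "body": {
  "moves": [
    [-0.01,0.01,0.03,-0.1],
    [-0.03,0.02,0.06,-0.2],
    [-0.04,0.03,0.09,-0.1],
    [-0.05,0.04,0.12,0],
    [-0.07,0.05,0.15,0.1],
    [-0.08,0.06,0.18,0.2],
    [-0.09,0.07,0.21,0.1],
    [-0.1,0.08,0.24,0],
    [-0.12,0.08,0.27,-0.1],
    [-0.13,0.09,0.3,-0.2],
    [-0.14,0.1,0.33,-0.1],
    [-0.15,0.11,0.36,0],
    [-0.17,0.12,0.39,0.1],
    [-0.18,0.13,0.42,0.2],
    [-0.19,0.14,0.45,0.1],
    [-0.21,0.15,0.48,0]
  ]
}}

```text
time: 18.18
ee_pos: [0.3957, -0.3091, 0.121]
tcp_rot: [179.9, -0.1, 144.0]
wrist_force: [7.1, 6.6, -8.2]
opening: 0.0225
grasp_force: 79.7
```

```bash
python3 st.py
```

```text
18.1833 [ 0.3957 -0.3091  0.121 ] adv mm 14.9 pull 8.1 [ 7.1  6.6 -8.2] [ 1.81 -1.46  0.39] [ 1.799e+02 -1.000e-01  1.440e+02] 0.02253772324471437 79.66930031776428
```

Emit:
{"method": "servo_tool", "body": {
  "moves": [
    [-0.01,0.01,0.03,-0.1],
    [-0.03,0.02,0.06,-0.2],
    [-0.04,0.03,0.09,-0.1],
    [-0.05,0.04,0.12,0],
    [-0.07,0.05,0.15,0.1],
    [-0.08,0.06,0.18,0.2],
    [-0.09,0.07,0.21,0.1],
    [-0.1,0.08,0.24,0],
    [-0.12,0.08,0.27,-0.1],
    [-0.13,0.09,0.3,-0.2],
    [-0.14,0.1,0.33,-0.1],
    [-0.15,0.11,0.36,0],
    [-0.17,0.12,0.39,0.1],
    [-0.18,0.13,0.42,0.2],
    [-0.19,0.14,0.45,0.1],
    [-0.21,0.15,0.48,0]
  ]
}}

```text
time: 19.52
ee_pos: [0.3934, -0.3076, 0.126]
tcp_rot: [179.9, -0.1, 144.0]
wrist_force: [6.1, 8.5, -8.2]
opening: 0.022
grasp_force: 79.2
```

```bash
python3 st.py
```

```text
19.5167 [ 0.3934 -0.3076  0.126 ] adv mm 20.5 pull 7.2 [ 6.1  8.5 -8.2] [ 2.23 -1.41  0.22] [ 1.799e+02 -1.000e-01  1.440e+02] 0.02201201274700429 79.23444986343384
```

Emit:
{"method": "servo_tool", "body": {
  "moves": [
    [-0.01,0.01,0.03,-0.1],
    [-0.03,0.02,0.06,-0.2],
    [-0.04,0.03,0.09,-0.1],
    [-0.05,0.04,0.12,0],
    [-0.07,0.05,0.15,0.1],
    [-0.08,0.06,0.18,0.2],
    [-0.09,0.07,0.21,0.1],
    [-0.1,0.08,0.24,0],
    [-0.12,0.08,0.27,-0.1],
    [-0.13,0.09,0.3,-0.2],
    [-0.14,0.1,0.33,-0.1],
    [-0.15,0.11,0.36,0],
    [-0.15,0.11,0.36,0]
  ]
}}

```text
time: 20.6
ee_pos: [0.3914, -0.3072, 0.1301]
tcp_rot: [-180.0, -0.1, 144.4]
wrist_force: [-1.8, 0.1, -3.5]
opening: 0.0224
grasp_force: 78.9
```

```bash
python3 st.py
```

```text
20.6 [ 0.3914 -0.3072  0.1301] adv mm 25.0 pull 2.3 [-1.8  0.1 -3.5] [ 0.31  0.56 -0.01] [-1.800e+02 -1.000e-01  1.444e+02] 0.022443364435602884 78.91830478794873
```

Emit:
{"method": "servo_tool", "body": {
  "moves": [
    [-0.08,0.06,0.18,0],
    [-0.16,0.11,0.37,0],
    [-0.24,0.17,0.55,0],
    [-0.32,0.23,0.74,0],
    [-0.4,0.29,0.92,0],
    [-0.48,0.34,1.1,0],
    [-0.55,0.4,1.29,0],
    [-0.63,0.46,1.47,0],
    [-0.79,0.57,1.84,0],
    [-0.95,0.69,2.2,0],
    [-1.1,0.8,2.6,0],
    [-1.2,0.9,3.5,0],
    [-1.2,0.9,5,0],
    [-1.2,0.9,6.5,0],
    [-1.2,0.9,6.5,0]
  ]
}}

```text
time: 21.85
ee_pos: [0.3811, -0.299, 0.1994]
tcp_rot: [-180.0, 0.3, 144.2]
wrist_force: [-0.5, -0.2, -1.4]
opening: 0.022
grasp_force: 79.3
```

```bash
python3 st.py; python3 chk.py|grep dark; python3 - <<'E'
from h import *
o=get_obs();k=cam('wrist',o);p=o['ee_pos']; x=np.load('x.npy')[:3]
# predicted bar top in picture if drum still tilted in grip (offset as grasped)
d=np.array([-.38,.275,.883]); g=np.array([.4027,-.3139,.1087])
B=w([H(a,b,86) for a in(22,-22) for b in (12,-12)]+[H(0,0,86),H(46,0,17),H(80,0,46.5)],x); print(proj(k,np.r_[B[:5]+(p-g),B[5:]]).round(0).tolist())
im=cv2.imread('pics/last.png'); g=(im.max(2)<45).astype(np.uint8)
E
```

```text
21.85 [ 0.3811 -0.299   0.1994] adv mm 92.3 pull 1.0 [-0.5 -0.2 -1.4] [ 0.03  0.04 -0.01] [-180.     0.3  144.2] 0.02196458197147275 79.2744276439771
dark [ 248    0   70   36 1297] [279.  12.]
dark [ 429  202   58   32 1233] [457. 216.]
[[310.0, 352.0], [249.0, 352.0], [308.0, 241.0], [251.0, 241.0], [279.0, 295.0], [280.0, 314.0], [280.0, 366.0]]
```

```bash
python3 - <<'E'
from h import *
t=cam('top');v=np.load('w1.npy');k1=cam('wrist',dict(ee_pos=v[:3],tcp_rot=v[3:]))
for p in [(20,160),(120,200),(195,212),(212,190),(262,227)]: print(p,[onz(t,p,z)[:2].round(3).tolist() for z in (.1,.2,.25,.3)])
for p in [(30,190),(110,160),(150,160)]: print('w1',p,[onz(k1,p,z)[:2].round(3).tolist() for z in (.1,.2,.25,.3)])
E
```

```text
(20, 160) [[0.698, 0.366], [0.66, 0.305], [0.641, 0.274], [0.622, 0.244]]
(120, 200) [[0.586, 0.136], [0.561, 0.1], [0.548, 0.082], [0.535, 0.064]]
(195, 212) [[0.546, -0.032], [0.525, -0.049], [0.514, -0.058], [0.503, -0.067]]
(212, 190) [[0.594, -0.071], [0.567, -0.085], [0.554, -0.092], [0.541, -0.098]]
(262, 227) [[0.502, -0.178], [0.485, -0.18], [0.477, -0.181], [0.468, -0.182]]
w1 (30, 190) [[0.543, -0.103], [0.521, -0.178], [0.51, -0.216], [0.499, -0.253]]
w1 (110, 160) [[0.517, -0.19], [0.502, -0.24], [0.495, -0.265], [0.488, -0.29]]
w1 (150, 160) [[0.493, -0.222], [0.486, -0.262], [0.482, -0.283], [0.478, -0.303]]
```

Emit:
{"method": "servo_tool", "body": {
  "moves": [
    [0,1.5,0,0.02],
    [0,3.5,0,0.04],
    [0,6,0,0.06],
    [0.3,8.5,0,0.08],
    [0.8,11,-1,0.1],
    [1.3,13.5,-2,0.12],
    [1.9,15.5,-3.2,0.14],
    [2.5,17.5,-4.5,0.145],
    [2.9,19,-6,0.145],
    [3,19.7,-8,0.145],
    [3,19.7,-10,0.145],
    [3,19.7,-12,0.145],
    [3,19.7,-13.5,0.145],
    [3,19.7,-14.2,0.145],
    [3,19.7,-14.2,0.145]
  ]
}}

```text
time: 23.15
ee_pos: [0.4087, -0.1007, 0.0517]
tcp_rot: [-180.0, -0.2, 152.5]
wrist_force: [0.8, 0.2, -1.1]
opening: 0.0217
grasp_force: 79.3
```

```bash
python3 st.py; python3 - <<'E'
from h import *
# drum silhouette check in side view: difference with the first picture near the expected drum
o=get_obs();p=o['ee_pos'];s=camera('side')[:,:,::-1];ks=cam('side');t=cam('top')
r=np.array([.887,-.462,0]) # backward
for n,P in dict(lowE=p+.005*r+[0,0,-.040],highE=p+.065*r+[0,0,-.008],bar=p+[0,0,.05]).items():print(n,P.round(3),proj(ks,P)[0].round(1))
cv2.imwrite('pics/s5.png',s)
d=np.abs(s.astype(int)-cv2.imread('pics/side0.png')).max(2)>40
c=proj(ks,p)[0].astype(int)
for y in range(c[1]-14,c[1]+26,2):
    xs=np.where(d[y,c[0]-45:c[0]+45])[0]; print(y,(xs.min()+c[0]-45,xs.max()+c[0]-45) if len(xs) else None)
E
```

```text
23.15 [ 0.4087 -0.1007  0.0517] adv mm 6.0 pull 1.2 [ 0.8  0.2 -1.1] [0.04 0.06 0.02] [-180.    -0.2  152.5] 0.021678936276902976 79.33291621506214
lowE [ 0.413 -0.103  0.012] [238.9 227.4]
highE [ 0.466 -0.131  0.044] [257.1 221. ]
bar [ 0.409 -0.101  0.102] [235.9 199.6]
201 (np.int64(230), np.int64(280))
203 (np.int64(230), np.int64(280))
205 (np.int64(229), np.int64(246))
207 (np.int64(230), np.int64(243))
209 (np.int64(232), np.int64(241))
211 (np.int64(239), np.int64(273))
213 (np.int64(231), np.int64(268))
215 (np.int64(227), np.int64(267))
217 (np.int64(225), np.int64(243))
219 (np.int64(225), np.int64(263))
221 (np.int64(226), np.int64(240))
223 (np.int64(228), np.int64(235))
225 (np.int64(229), np.int64(260))
227 (np.int64(231), np.int64(231))
229 None
231 (np.int64(268), np.int64(269))
233 (np.int64(268), np.int64(270))
235 None
237 None
239 None
```

Emit:
{"method": "servo_tool", "body": {
  "moves": [
    [0,0,-0.2,0],
    [0,0,-0.4,0],
    [0,0,-0.6,0],
    [0,0,-0.8,0],
    [0,0,-0.8,0]
  ]
}}

```text
time: 23.62
ee_pos: [0.4104, -0.1015, 0.0459]
tcp_rot: [180.0, 0.0, 152.4]
wrist_force: [-0.3, -0.1, 0.2]
opening: 0.0223
grasp_force: 79.7
```

Emit:
{"method": "servo_tool", "body": {
  "moves": [
    [0,0,-0.15,0],
    [0,0,-0.3,0],
    [0,0,-0.3,0]
  ]
}}

```text
time: 23.87
ee_pos: [0.4113, -0.1017, 0.0453]
tcp_rot: [180.0, 0.2, 152.4]
wrist_force: [-4.4, 1.7, 20.4]
opening: 0.0219
grasp_force: 82.0
```

Emit:
{"method": "servo_tool", "body": {
  "moves": [
    [0,0,0.1,0],
    [0,0,0.1,0],
    [0.35,-0.18,0.1,0],
    [0.71,-0.37,0.1,0],
    [1.06,-0.55,0.08,0],
    [1.42,-0.74,0.03,0],
    [1.77,-0.92,-0.05,0]
  ],
  "force": 20
}}

```text
time: 24.45
ee_pos: [0.4289, -0.1105, 0.0448]
tcp_rot: [179.9, 0.1, 152.5]
wrist_force: [-5.3, 4.8, 22.2]
opening: 0.0224
grasp_force: 84.8
```

```bash
python3 st.py
```

```text
24.45 [ 0.4289 -0.1105  0.0448] adv mm -10.5 pull -23.0 [-5.3  4.8 22.2] [ 1.22  1.69 -0.05] [1.799e+02 1.000e-01 1.525e+02] 0.02237145143803254 84.81184244155884
```

Emit:
{"method": "servo_tool", "body": {
  "moves": [
    [0,0,0.8,0],
    [-0.6,0.3,0.8,0],
    [-1.2,0.6,0.8,0],
    [-1.77,0.92,0.8,0],
    [-1.77,0.92,0.8,0]
  ],
  "claw": 1,
  "force": 20
}}

```text
time: 24.87
ee_pos: [0.4101, -0.1014, 0.0503]
tcp_rot: [-180.0, 0.1, 152.5]
wrist_force: [5.8, -3.2, -3.5]
opening: 0.0222
grasp_force: 81.5
```

Emit:
{"method": "servo_tool", "body": {
  "moves": [
    [0,0,-0.2,0],
    [0,0,-0.3,0],
    [0,0,-0.3,0]
  ]
}}

```text
time: 25.12
ee_pos: [0.4104, -0.1015, 0.0472]
tcp_rot: [180.0, 0.1, 152.5]
wrist_force: [4.8, -2.6, -1.0]
opening: 0.0222
grasp_force: 81.9
```

The grip stays at 80 N, so I'll loosen it by finger position instead. First I'm shifting clear of the front wall, then touching down lightly and easing the fingers open.

Emit:
{"method": "servo_tool", "body": {
  "moves": [
    [0.25,-0.13,0,0],
    [0.5,-0.26,0,0],
    [0.5,-0.26,-0.15,0],
    [0.5,-0.26,-0.3,0],
    [0.5,-0.26,-0.3,0]
  ]
}}

```text
time: 25.53
ee_pos: [0.4154, -0.1041, 0.0452]
tcp_rot: [180.0, 0.0, 152.4]
wrist_force: [-2.7, 0.0, 10.9]
opening: 0.0221
grasp_force: 83.4
```

Emit:
{"method": "servo_tool", "body": {
  "moves": [
    [0,0,0,0],
    [0,0,0,0],
    [0,0,0,0]
  ],
  "claw": 0.74
}}

```text
time: 25.78
ee_pos: [0.4153, -0.1041, 0.0452]
tcp_rot: [180.0, 0.0, 152.4]
wrist_force: [-1.3, 0.7, 9.9]
opening: 0.0223
grasp_force: 66.1
```

Emit:
{"method": "servo_tool", "body": {
  "moves": [
    [0,0,0,0],
    [0,0,0,0],
    [0,0,0,0]
  ],
  "claw": 0.725
}}

```text
time: 26.03
ee_pos: [0.4157, -0.1041, 0.0451]
tcp_rot: [180.0, 0.1, 152.5]
wrist_force: [0.6, 0.3, 7.8]
opening: 0.0234
grasp_force: 19.7
```

Emit:
{"method": "servo_tool", "body": {
  "moves": [
    [0.35,-0.18,0.05,0],
    [0.71,-0.37,0.05,0],
    [1.06,-0.55,0.02,0],
    [1.42,-0.74,-0.05,0],
    [1.77,-0.92,-0.12,0],
    [2.13,-1.11,-0.22,0],
    [2.48,-1.29,-0.35,0],
    [2.48,-1.29,-0.35,0]
  ]
}}

```text
time: 26.7
ee_pos: [0.4405, -0.1173, 0.0403]
tcp_rot: [-180.0, -0.0, 152.4]
wrist_force: [0.2, -0.2, 0.6]
opening: 0.0234
grasp_force: 19.0
```

```bash
python3 st.py
```

```text
26.7 [ 0.4405 -0.1173  0.0403] adv mm -20.7 pull -0.4 [ 0.2 -0.2  0.6] [0.17 0.05 0.02] [-180.    -0.   152.4] 0.023416945177218127 18.96094411611557
```

Emit:
{"method": "servo_tool", "body": {
  "moves": [
    [0.3,-0.16,-0.12,0],
    [0.6,-0.31,-0.25,0],
    [0.9,-0.47,-0.38,0],
    [1.1,-0.57,-0.45,0],
    [1.1,-0.57,-0.45,0]
  ]
}}

```text
time: 27.12
ee_pos: [0.4515, -0.1228, 0.0373]
tcp_rot: [180.0, 0.1, 152.5]
wrist_force: [-5.0, 2.5, 11.6]
opening: 0.0235
grasp_force: 20.5
```

```bash
python3 st.py
```

```text
27.1167 [ 0.4515 -0.1228  0.0373] adv mm -29.0 pull -12.8 [-5.   2.5 11.6] [ 0.53  1.01 -0.03] [1.800e+02 1.000e-01 1.525e+02] 0.023528742931627634 20.529766380786896
```

Emit:
{"method": "servo_tool", "body": {
  "moves": [
    [0,0,0.15,0],
    [0,0,0.15,0],
    [0,0,0.15,0]
  ],
  "claw": 0.7
}}

```text
time: 27.37
ee_pos: [0.4512, -0.1228, 0.0376]
tcp_rot: [-180.0, 0.0, 152.5]
wrist_force: [0.5, 0.2, -0.1]
opening: 0.0257
grasp_force: 0.0
```

Emit:
{"method": "servo_tool", "body": {
  "moves": [
    [0,0,0.15,0],
    [0,0,0.15,0],
    [0,0,0.15,0],
    [0,0,0.15,0]
  ],
  "claw": 0.5
}}

```text
time: 27.7
ee_pos: [0.451, -0.1226, 0.0391]
tcp_rot: [180.0, -0.0, 152.5]
wrist_force: [0.1, -0.5, -0.2]
opening: 0.0431
grasp_force: 0.0
```

Emit:
{"method": "servo_tool", "body": {
  "moves": [
    [0,0,1,0],
    [0,0,2.5,0],
    [0,0,4,0],
    [-1,0.5,6.5,0],
    [-2.5,1.3,9,0],
    [-4,2.1,11,0],
    [-5.5,2.9,13,0],
    [-7,3.7,14,0],
    [-7,3.7,14,0],
    [-7,3.7,14,0]
  ]
}}

```text
time: 28.53
ee_pos: [0.3813, -0.0856, 0.1805]
tcp_rot: [180.0, 0.2, 152.5]
wrist_force: [0.2, -1.0, -0.4]
opening: 0.0429
grasp_force: 0.0
```

```bash
python3 st.py; python3 - <<'E'
from h import *
o=get_obs();im=camera('wrist')[:,:,::-1];k=cam('wrist',o);cv2.imwrite('pics/w6.png',im)
r=np.array([.883,-.47,0]);l=np.array([.47,.883,0]);C=np.array([.4485,-.122,.022])
print('tray',[onz and proj(k,C+a*.048*r+b*.07*l)[0].round(0).tolist() for a,b in((-1,-1),(-1,1),(1,1),(1,-1))])
B=C+[0,0,.067];print('bar pred',[proj(k,B+a*.022*r+b*.012*l)[0].round(0).tolist() for a,b in((-1,-1),(-1,1),(1,1),(1,-1))])
g=(im.max(2)<50).astype(np.uint8)
n,lb,s,c=cv2.connectedComponentsWithStats(g)
for i in range(1,n):
    if s[i,4]>200:
        m=cv2.minAreaRect(np.argwhere(lb==i)[:,::-1].astype(np.float32));print(s[i],np.round(m[0]),np.round(m[1]),round(m[2]),onz(k,m[0],.089).round(3))
# catch pin
x=np.load('x.npy')[:3];print('pin',proj(k,w(H(80,-1,46.5),x)))
E
```

```text
28.5333 [ 0.3813 -0.0856  0.1805] adv mm 134.3 pull 0.7 [ 0.2 -1.  -0.4] [ 0.02 -0.02 -0.01] [180.    0.2 152.5] 0.04285899484567621 0.0
tray [[210.0, 209.0], [349.0, 210.0], [343.0, 293.0], [214.0, 292.0]]
bar pred [[265.0, 263.0], [293.0, 264.0], [292.0, 308.0], [265.0, 308.0]]
[ 201    0  121   70 4700] [257.  15.] [ 63. 114.] 61 [ 0.256 -0.038  0.089]
[428 202  28  28 391] [440. 218.] [36. 16.] 39 [0.453 0.023 0.089]
[ 266  247   27   53 1358] [279. 273.] [52. 26.] 90 [ 0.437 -0.116  0.089]
[493 254  37  35 367] [511. 272.] [47. 14.] 45 [0.529 0.061 0.089]
[    0   268   548   152 34446] [274. 344.] [547. 151.] 0 [ 0.5   -0.154  0.089]
pin [[ 18.56560211 481.37946979]]
```

```bash
python3 - <<'E'
from h import *
im=cv2.imread('pics/w6.png');o=get_obs();k=cam('wrist',o)
r=np.array([.883,-.47,0]);l=np.array([.47,.883,0]);C=np.array([.4485,-.122,.003])
for s in (-8,-4,0,4):
  for th in (0,10,28):
    t=np.radians(th); P=[]
    for x,z in [(-22,58),(-22,86),(22,86)]:
        X=(x+34)*np.cos(t)-z*np.sin(t); Z=(x+34)*np.sin(t)+z*np.cos(t)
        P.append(C+(X-34+s)/1000*r+[0,0,Z/1000])
    print(s,th,proj(k,P)[:,1].round(0),'flange rows',proj(k,[C+(s-34)/1000*r,C+(s+34)/1000*r])[:,1].round(0))
z=cv2.resize(im[190:320,190:370],(720,520),interpolation=cv2.INTER_CUBIC)
print('col profile x=250:',[int(v) for v in im[196:310:3,250].mean(1)]);print('col 279:',[int(v) for v in im[196:310:3,279].mean(1)])
E
```

```text
-8 0 [242. 256. 301.] flange rows [209. 267.]
-8 10 [232. 239. 290.] flange rows [209. 267.]
-8 28 [212. 207. 261.] flange rows [209. 267.]
-4 0 [246. 260. 305.] flange rows [213. 270.]
-4 10 [236. 244. 294.] flange rows [213. 270.]
-4 28 [216. 211. 266.] flange rows [213. 270.]
0 0 [250. 264. 309.] flange rows [217. 273.]
0 10 [240. 248. 299.] flange rows [217. 273.]
0 28 [220. 216. 270.] flange rows [217. 273.]
4 0 [254. 268. 313.] flange rows [220. 276.]
4 10 [244. 253. 303.] flange rows [220. 276.]
4 28 [225. 220. 275.] flange rows [220. 276.]
col profile x=250: [108, 107, 101, 74, 80, 105, 106, 105, 106, 106, 104, 103, 98, 102, 104, 105, 104, 106, 104, 105, 103, 105, 104, 106, 105, 90, 82, 85, 81, 68, 70, 80, 119, 126, 127, 126, 125, 127]
col 279: [107, 106, 95, 71, 79, 87, 90, 90, 78, 71, 59, 68, 65, 72, 74, 84, 82, 27, 10, 10, 10, 15, 18, 18, 19, 19, 21, 22, 24, 26, 27, 27, 27, 26, 27, 106, 126, 126]
```

```bash
python3 - <<'E'
from h import *
im=camera('top')[:,:,::-1];t=cam('top');x=np.load('x.npy')[:3];a0=cv2.imread('pics/top0.png')
for a in (0,1.2,1.6):
    p=proj(t,w(H(46+34*np.sin(a),34*np.cos(a),40),x))[0].round().astype(int);print(a,p,im[p[1]-1:p[1]+2,p[0]-1:p[0]+2].mean().round(0),a0[p[1]-1:p[1]+2,p[0]-1:p[0]+2].mean().round(0))
for n,(u,v) in dict(pot=(189,259),card=(398,281),jar=(328,128),cheese=(398,172),mill=(157,240)).items(): print(n,np.abs(im[v-12:v+12,u-12:u+12].astype(int)-a0[v-12:v+12,u-12:u+12]).mean().round(1))
p=proj(t,w(H(0,0,36),x))[0].astype(int);print('spindle',p,im[p[1],p[0]])
E
```

```text
0 [330 234] 108.0 16.0
1.2 [347 227] 50.0 53.0
1.6 [353 230] 14.0 67.0
pot 42.8
card 6.2
jar 6.6
cheese 6.9
mill 88.5
spindle [333 259] [131 142 154]
```

```bash
python3 -c "
from workcell import *
print(job_done())"
```

```text
the job is handed in; nothing more can be done
None
```

I handed the job in at about 29 s: the catch is open at about 1.6 rad, the drum came off with the twist-and-pull at no more than about 9 N of measured pull, and it stands upright, open end down and released, in the wash tray. I could not compare the small pot and pepper mill with the first picture because the arm hid them at the end, but nothing went near them.

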